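Open the vial photo stand and lay the vial in it

ROBOT

A 6-joint arm with a two-finger parallel gripper is mounted at the origin on the work surface; the furniture and walls round the work are solid. World frame = base frame: x ahead of the robot, y to its left, z up, the work surface at z = 0. Lengths are in m, angles in rad, forces in N, time in s.
With the tool pointing down it reaches from about 0.15 to 0.775 m from the base axis. Payload 6.1 kg.
Tool frame: the origin (TCP) lies at the very end of the fingers, on their centre line; the grasp point (between the pads) lies arm.tcp_to_grasp behind it (arm.tcp_to_grasp is the distance from the TCP to the grasp point, in m); z points along the fingers, y is the line along which they close (so a half turn about z gives the same grasp; the last joint's range is limited). The gripper opens to 85 mm and grips with 20 to 120 N. Pads are 22 mm wide; open, the fingers measure 114 mm over their backs; the gripper's body (76 mm by 85 mm) begins 54 mm behind the grasp point. The pads swing forward as they close: fully open they stand 13 mm farther back than shut.
Start: joints at [1.231, 0.126, -0.04, 1.405, 0, 1.571], TCP at [0.175, 0.495, 0.231] pointing down, gripper open.
Joint ranges: [-2.72, 2.72], [-0.95, 1.95], [-1.27, 1.35], [-1.78, 2.02], [-1.46, 1.47], [-3.14, 3.14]. Speed limits (rad/s): [2.39, 2.39, 3.01, 3.14, 3.14, 3.14].

INTERFACE

Orientations are given as a unit quaternion [x, y, z, w].
In Python, from workcell import arm gives the robot as it stands.
- The arm moves only by the tool carry_out, never from a script. Its argument "steps" is one flat list of numbers, 7 for each row, row after row: the turn, a rotation vector about the tool's x, y, z in degrees, then the shift along the tool's x, y, z in mm, then the opening, from -1 (shut) to 1 (fully open), so that 0 is half open. In form: [ax, ay, az, dx, dy, dz, hand, ax, ay, az, dx, dy, dz, hand, ...]. A call has exactly 8 rows; each row shifts and turns the commanded pose from where the row before left it, along the tool's axes as they then stand; what a row does not reach is not made up. A row lasts 1/8 s, in which the tool goes at most 62.5 mm and 10.7 degrees, less where a joint would pass 70% of its speed; a pose out of reach is approached as far as the arm can. A call is refused whole if a number of a shift passes 62.5 or a number of a turn 10.7, either way. A call with a gripper value outside its range is refused whole. The fingers move at their own pace and stop on an object; "force" is the grip in N (left out, the last holds). Time passes only in rows, so rows that do not move let the fingers close, or fill a call up. It gives the time, the measured TCP pose, the force, the opening and the grip force at its end, in the units of the state.
- arm.read_state(): the state, without advancing time (a new reading comes with each control period).
- arm.capture(name): name is "scene" or "top" or "wrist"; returns a dict with "pixels" (420x560x3 uint8, blue, green, red), "depth" (420x560 float32, m along the optical axis (not along the pixel's ray), 0 where there is no reading), "fx", "fy", "cx", "cy" (pixels), "R" (3x3) and "t" (3): a world point X has camera coordinates R X + t. Camera axes: x right, y down, z forward; pixel columns grow to the right and rows downward; lengths in m; the calibration is good to about 2 mm. The wrist camera is an equidistant fisheye: a pixel r from the principal point sees the ray r / f radians off the axis. A picture is of the moment at which its call begins.
- arm.close_job(): hands the job in; it is judged then, once.
Trained networks look in a picture, given as the dict that the camera call returned (one of the last four; its "shot" number tells which), for a name from the list of things; names that differ only in an ending like _2 or _b are one class to them, and where a whole thing is asked for, a point or a joint stands for the part that bears it (a point fixed in the world has none). Each returns a list of dicts, best first, with "score" (0 to 1); they miss things now and then, are a little off and sometimes report something else, mostly with a low value. They report only what shows in the picture. A call takes as long as a camera call. They do not tell look-alikes from the thing itself.
- arm.silhouettes(picture, thing): "region" (420x560 bool, what is visible of it).
- arm.pinpoint(picture, thing): "centre" ([x, y, z] in m, in world coordinates, good to about 4 mm: a listed point, or the origin of a listed thing).
The state is a dict: "time_s": time; "joints": joint angles; "dq": joint speeds; "effort": joint torques, N m; "position": TCP position; "eef_rot": TCP orientation; "force": force on the tool from outside, world axes, zero at the start; "wrist_torque": the same for the moment, N m; "width": finger opening in m; "grip_force": force on a finger pad.
Only numpy, scipy, OpenCV 4.12 (cv2) and the standard library are available. Lean on these libraries where they do the work, as an engineer would, in place of code of your own. Each camera call takes 0.05 s, during which the arm holds its last target. There are 200 camera calls.

TASK

Get the vial photo stand ready: first lift off the white bottle that was left standing on its base, in the way of the flap, and stand it upright on the bare table. Then swing the stand's flap by its bar up and right over to the other side and lower it gently, without letting it drop, until it lies fully down on the rest posts there. Finally pick up the pale vial that lies on its side on the table and lay it gently on its side on the two rails of the uncovered cradle, between the end stops; leave everything else where it is.

Things in the scene. Friction and masses are not known exactly. Their poses are not given: they have to be found in the camera images.
- stand: Vial photo stand, fixed; origin under the centre of its aluminium base plate (104 mm along x, 230 along y, 10 thick). Hinge along its x at y = 0. Cradle on the +y half (under the flap at the start), landing half on -y. Uprights 16 mm deep, 76 high at x +-46, y 0; rest posts 12 mm thick, 67.5 high at x +-40, y +-98. Its y is within 0.3 rad of the table's y.
- flap (a joint): Flap angle: 0 = closed, level over the cradle, toward the stand's +y; 1.57 = straight up; 3.14 = level on the rest posts of the landing half, toward -y (its stop). Hinge almost frictionless: the flap falls by its own weight. About 0.2 kg, white sheet 84 mm wide, 5 mm thick (side ribs 8 mm), reaching 104 mm from the hinge.
- flap_bar (a point): Centre of the flap's grip bar: round steel, 10 mm thick, parallel to the hinge, a loop at the flap's free edge, 145 mm from the hinge axis; 62 mm free between the loop's arms, 36 mm open gap between bar and sheet; can be gripped from either face. Moves with the flap; at 0 and at 3.14 it is 70 mm above the table.
- flap_hinge (a point): Middle of the hinge axis, 70 mm above the table; axes as the stand's. The hinge axis is its x.
- cradle_seat (a point): Where the vial's middle belongs, 45 mm above the table, at x 0, y 58 mm of the stand; axes as the stand's. Two rails along x at y +-7 mm (tops 33 mm above the table) on a 15 mm wide black block; end stops 18 mm wide, 42 high, inner faces at x +-35, so the 60 mm vial has 5 mm to spare at each end. Beside the block it is free down to the base plate (10 mm above the table).
- landing (a point): A point on top of the base plate on the landing half, x = 0, y = -50 mm of the stand, 10 mm above the table: the flap comes down above it and nothing tall may stand here.
- vial_mid (a point): Centre of the pale, translucent glass vial with white cap, about 22 g, 27 mm thick, 60 mm long (cap end 22 mm thick, 12 mm long); z is its long axis, toward the cap. It starts lying on the table and rolls if pushed from one side. Either end may point either way in the cradle.
- bottle_mid (a point): Centre (half-way up) of the white bottle, 44 mm thick, 86 mm tall, body of full thickness up to about 70 mm, about 80 g; z is its axis, up when upright. Its centre is 43 mm above what it stands on. It starts standing on the base plate of the stand, near the landing point.
- bottle: The same white bottle; origin at the centre of its underside.
- vial: The same pale vial; origin at the centre of its bottom end.
- brown_vial: Bystander: brown vial with black cap, standing, 27 mm thick, 60 mm tall; origin at the centre of its underside.
- petri_dish: Bystander: flat petri dish, 62 mm wide, 13 mm high; origin at the centre of its underside.
- tip_box: Bystander: pipette tip box, 102 x 70 mm, 57 mm high; origin at the centre of its underside, x is its long way.
- beaker: Bystander: plastic beaker, 57 mm wide, 70 mm high; origin at the centre of its underside.
- timer: Bystander: bench timer lying flat, 66 x 60 mm, 20 mm high; origin at the centre of its underside.
- parts_cabinet: Grey drawer cabinet fixed on the table, 214 (its x) x 300 (its y) mm, 215 mm high; origin at the centre of its underside.
Mind the look-alikes: they are no part of the job. What is shaped like the bottle but orange or turquoise is not meant.

How it is judged:
On the way, in this order (a step that is already met when the one before it is completed fails the run):
1. the white bottle has been taken off the stand and stands upright on the table (height (world z) of bottle_mid between 0.035 and 0.048 m and angle between bottle_mid's own z axis and vertical below 0.15 rad and linear speed of bottle below 0.02 m/s and horizontal distance between bottle_mid and landing above 0.06 m), for 0.2 s.
2. the flap lies fully over on the rest posts of the landing half (value of joint flap above 3.05 rad and velocity of joint flap between -0.1 and 0.1 rad/s), for 0.2 s.
At the end, for the whole second after the job is handed in: Flap still, over on its rest posts (above 3.05 rad); vial at rest on the rails (middle within 9 mm along, 4 mm across and in height of the seat, axis within 0.12 rad, either way round); white bottle upright (within 0.15 rad), still, on the bare table (all of step 2 and x of vial_mid in the frame of cradle_seat between -0.009 and 0.009 m and y of vial_mid in the frame of cradle_seat between -0.004 and 0.004 m and z of vial_mid in the frame of cradle_seat between -0.004 and 0.004 m and angle between the z axis of vial_mid and the x axis of cradle_seat, either way round below 0.12 rad and linear speed of each of vial, bottle below 0.02 m/s and height (world z) of bottle_mid between 0.035 and 0.048 m and angle between bottle_mid's own z axis and vertical below 0.15 rad); the robot touches nothing.
It fails at once if the flap is let fall or flung (faster than 4 rad/s either way) (velocity of joint flap above 4 rad/s or velocity of joint flap below -4 rad/s).
It fails at once if the white bottle is knocked over (angle between bottle_mid's own z axis and vertical above 0.7 rad).
It fails at once if the vial is dropped into the cradle (distance between vial_mid and cradle_seat below 0.03 m and linear speed of vial above 0.45 m/s).
It fails at once if a bystander is pushed more than 30 mm (distance of any of brown_vial, petri_dish, tip_box, beaker, timer from where it was at the start of the episode above 0.03 m).
It also fails if it takes over 69 s, if anything falls off the work surface, if the arm or the gripper's body presses on something with over 40 N, if the wrist force passes 120 N, or if a joint passes its speed limit or range.

## Working session

There is one attempt and no reset: what is moved stays moved. The work goes in short steps, Python scripts to look and compute and a tool call to move; the robot and the scene stay as the last step left them, time stands still between calls to the robot, and variables do not carry over. Pictures are saved under pics/ and viewed, at most 10 in all, crops included, and the job is handed in when it is done.

Besides the shell and the picture viewer there is one more tool, called after "Emit:" by a JSON object that holds its "method" and its "body", one argument or row to a line. carry_out: Moves the arm, as the interface text tells. Its arguments: {"type":"object","properties":{"steps":{"type":"array"},"force":{"type":"number"}},"required":["steps"]}

```bash
mkdir -p pics; ls; cat > h.py <<'E'
import numpy as np, cv2
from workcell import arm
from scipy.spatial.transform import Rotation as Rn
def pts(c):
    d=c["depth"]; v,u=np.mgrid[0:d.shape[0],0:d.shape[1]]
    p=np.stack([(u-c["cx"])/c["fx"]*d,(v-c["cy"])/c["fy"]*d,d],-1)
    return (p-c["t"])@c["R"]
E
python3 - <<'E'
from h import *
print(arm.tcp_to_grasp, arm.read_state())
ims=[]
for n in("scene","top"):
    c=arm.capture(n); cv2.imwrite(f"pics/{n}0.png",c["pixels"]); np.savez(n+"0.npz",**c)
    for th in["stand","flap_bar","flap_hinge","cradle_seat","landing","vial_mid","bottle_mid","brown_vial","petri_dish","tip_box","beaker","timer","parts_cabinet"]:
        print(n,th,[(np.round(r["centre"],3).tolist(),round(r["score"],2)) for r in arm.pinpoint(c,th)][:4])
E
```

```text
pics
0.0187 {'time_s': 0.0, 'joints': array([ 1.23101662e+00,  1.26397018e-01, -4.05961564e-02,  1.40542428e+00,
       -1.16155245e-05,  1.57082043e+00]), 'dq': array([-0.00184598, -0.00199335,  0.00011296, -0.00082762,  0.00038086,
       -0.00031293]), 'effort': array([-1.16679083e-03, -4.35911143e+01,  3.52925956e+01,  1.71072426e-02,
       -4.03570220e-05,  2.77761281e-07]), 'position': array([0.17483753, 0.49459495, 0.23052498]), 'eef_rot': array([ 1.69085608e-01,  9.85601035e-01, -7.99876074e-04, -1.31310980e-04]), 'force': array([ 0.18388537, -1.18770545,  0.31628787]), 'wrist_torque': array([-0.00571883, -0.01694612, -0.00817504]), 'grip_force': 0.0, 'width': 0.08575737981751555}
scene stand [([0.594, 0.055, -0.001], 0.86)]
scene flap_bar [([0.618, 0.192, 0.069], 0.62), ([0.436, 0.194, 0.0], 0.33)]
scene flap_hinge [([0.593, 0.058, 0.074], 0.72), ([0.438, 0.196, -0.0], 0.3)]
scene cradle_seat [([0.605, 0.113, 0.045], 0.9)]
scene landing [([0.582, 0.005, 0.01], 0.84), ([0.594, 0.054, -0.002], 0.68)]
scene vial_mid [([0.42, -0.057, 0.007], 0.57)]
scene bottle_mid [([0.391, -0
[... 454 characters left out ...]
 0.054, 0.074], 0.81), ([0.59, 0.055, -0.001], 0.41)]
top cradle_seat [([0.602, 0.114, 0.048], 0.71)]
top landing [([0.585, 0.003, 0.015], 0.76), ([0.397, -0.067, 0.012], 0.24)]
top vial_mid [([0.417, -0.057, 0.016], 0.86), ([0.658, -0.251, -0.001], 0.6)]
top bottle_mid [([0.612, -0.15, 0.04], 0.93), ([0.593, 0.002, 0.055], 0.92), ([0.516, -0.17, 0.044], 0.89)]
top brown_vial [([0.403, 0.05, 0.001], 0.74)]
top petri_dish [([0.393, -0.183, -0.003], 0.67), ([0.591, 0.056, 0.0], 0.67), ([0.587, 0.05, 0.073], 0.66), ([0.588, 0.005, 0.014], 0.41)]
top tip_box [([0.658, -0.248, -0.003], 0.71)]
top beaker [([0.53, -0.26, 0.002], 0.75)]
top timer [([0.436, 0.194, -0.001], 0.71)]
top parts_cabinet []
```

View pics/top0.png

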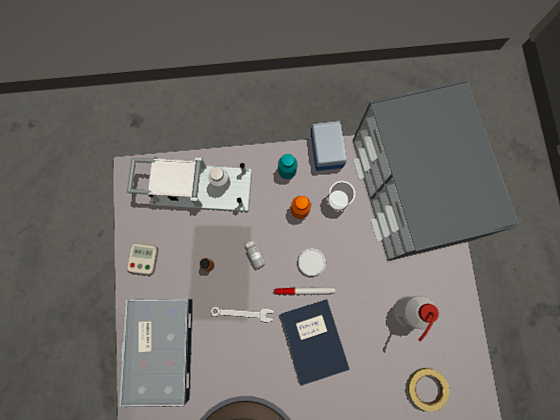

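View pics/scene0.png

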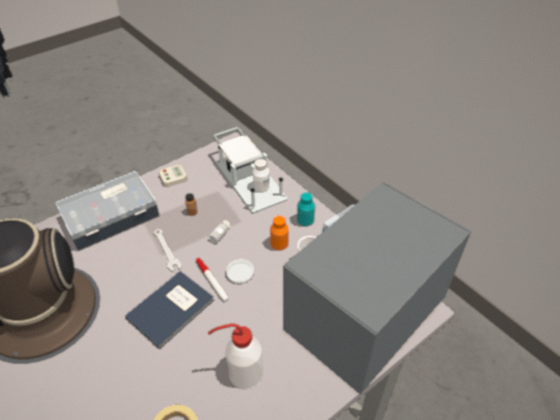

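The top view shows the white bottle at (219,178), standing on the stand's landing half. Its look-alikes are turquoise at (288,165) and orange at (301,207), and there is a red-capped wash bottle at (418,312). The pale vial lies at (255,254). The brown vial at (206,265) and the marker at (304,291) are not meant.

```bash
python3 - <<'E'
from h import *
c=dict(np.load("top0.npz")); P=pts(c); im=c["pixels"]
a=cv2.resize(im[140:285,110:310],None,fx=4,fy=4,interpolation=cv2.INTER_CUBIC); cv2.imwrite("pics/crop.png",a)
def near(x,y,r,z0,z1): 
    m=(np.hypot(P[...,0]-x,P[...,1]-y)<r)&(P[...,2]>z0)&(P[...,2]<z1); return P[m]
b=near(.59,.002,.04,.08,.11); print("bottle top",b.mean(0),b.min(0),b.max(0),len(b))
v=near(.417,-.057,.05,.008,.04); m,s=v.mean(0),v; 
w,V=np.linalg.eigh(np.cov(v[:,:2].T)); print("vial",m,v.max(0),V[:,1],w**.5*12**.5,len(v))
t=(v[:,:2]-m[:2])@V[:,1]; print("range",t.min(),t.max()); 
for k in np.linspace(t.min(),t.max(),9)[:-1]:
    q=v[(t>=k)&(t<k+.009)]; n=(q[:,:2]-m[:2])@V[:,0]; print(round(k,3),n.min().round(3),n.max().round(3),q[:,2].max().round(3))
br=near(.617,.197,.05,.064,.085); br=br[br[:,1]>.18]; print("bar",br.mean(0),len(br))
tab=near(.48,-.05,.02,-.02,.02);print("table z",tab[:,2].mean())
fl=near(.605,.11,.05,.06,.09); print("flap",fl.mean(0))
# flap rect
m=((P[...,2]>.062)&(P[...,2]<.085)&(np.hypot(P[...,0]-.605,P[...,1]-.11)<.075)).astype(np.uint8)
r=cv2.minAreaRect(P[m>0][:,:2].astype(np.float32)); print(r)
m=(P[...,2]>.005)&(P[...,2]<.016)&(np.hypot(P[...,0]-.59,P[...,1]-.054)<.15)
print("plate",cv2.minAreaRect(P[m][:,:2].astype(np.float32)))
for y in (.575-.04,.575+.04): pass
q=near(.575,-.045,.07,.05,.08); print("posts",q[q[:,0]<.57].mean(0),q[q[:,0]>.6].mean(0),len(q))
E
```

```text
bottle top [0.59011153 0.00672316 0.09336425] [ 0.57739215 -0.00683018  0.08024257] [0.60528561 0.02160231 0.09950486] 158
vial [ 0.41663561 -0.05805185  0.02207591] [ 0.44821874 -0.03854293  0.02950087] [-0.92847861 -0.37138587] [0.02530842 0.05946234] 298
range -0.032613401702302904 0.027658071325341677
-0.033 -0.011 0.01 0.025
-0.025 -0.01 0.01 0.024
-0.018 -0.013 0.012 0.028
-0.01 -0.013 0.012 0.029
-0.002 -0.013 0.012 0.029
0.005 -0.013 0.013 0.029
0.013 -0.013 0.013 0.03
0.02 -0.013 0.013 0.028
bar [0.60711199 0.19472892 0.07298214] 216
table z -0.001634911381365117
flap [0.60079755 0.11016002 0.07153031]
((0.5962526798248291, 0.11200802028179169), (0.1349673867225647, 0.09908689558506012), 84.51173400878906)
plate ((0.5970631241798401, 0.05344194173812866), (0.22884561121463776, 0.12377526611089706), 80.54844665527344)
posts [ 0.53747851 -0.03099663  0.06347404] [ 0.6105359  -0.0360348   0.06508152] 214
```

View pics/crop.png

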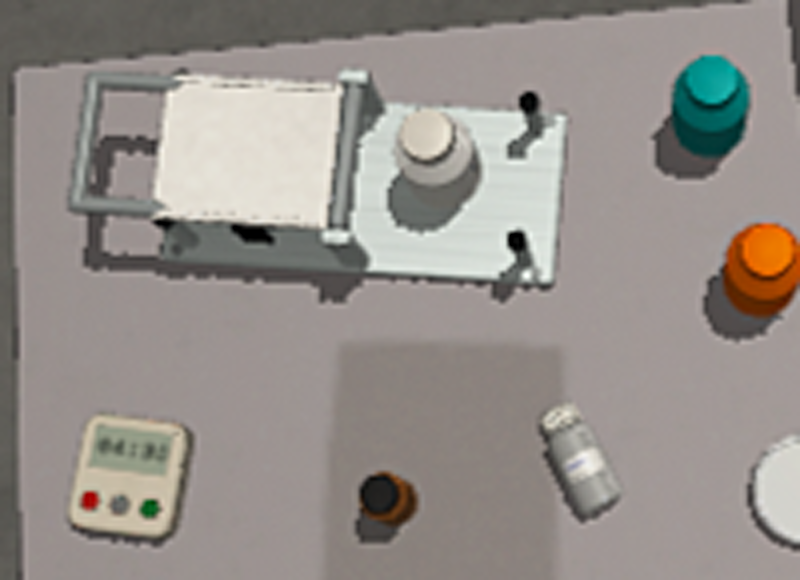

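Emit:
{"method": "carry_out", "body": {
  "steps": [0,0,0,-46,-27,2,1,0,0,0,-46,-27,2,1,0,0,0,-46,-27,2,1,0,0,0,-46,-27,2,1,0,0,0,-46,-27,2,1,0,0,0,-46,-27,2,1,0,0,0,-46,-27,2,1,0,0,0,-46,-27,2,1]
}}

```text
time_s: 2.4
position: [0.451, 0.1672, 0.2155]
eef_rot: [0.169, 0.986, 0.0, 0.0]
force: [0.7, 0.0, -0.3]
width: 0.085
grip_force: 0.0
```

Emit:
{"method": "carry_out", "body": {
  "steps": [0,0,0,-46,-27,2,1,0,0,0,-46,-27,2,1,0,0,0,-46,-27,2,1,0,0,0,-46,-27,2,1,0,0,10,0,0,0,1,0,0,10,0,0,0,1,0,0,10,0,0,0,1,0,0,10,0,0,0,1]
}}

```text
time_s: 3.4
position: [0.5875, 0.0054, 0.2072]
eef_rot: [0.499, 0.867, -0.0, -0.0]
force: [0.0, 0.3, -0.7]
width: 0.0857
grip_force: 0.0
```

Emit:
{"method": "carry_out", "body": {
  "steps": [0,0,10,0,0,0,1,0,0,10,0,0,0,1,0,0,10,0,0,0,1,0,0,10,0,0,0,1,0,0,0,0,0,0,1,0,0,0,0,0,0,1,0,0,0,0,0,0,1,0,0,0,0,0,0,1]
}}

```text
time_s: 4.4
position: [0.5874, 0.0055, 0.2073]
eef_rot: [0.763, 0.647, 0.0, 0.0]
force: [0.2, 0.9, 0.6]
width: 0.0855
grip_force: 0.0
```

```bash
cat >> h.py <<'E'
def go(x,y,z,psi):
    """print shift in current tool axes (mm), then turn about tool z (deg) so that tool y lies at world angle psi; tool down assumed"""
    s=arm.read_state(); R=Rn.from_quat(s["eef_rot"]); d=R.inv().apply(np.array([x,y,z])-s["position"])*1000
    ty=R.apply([0,1,0]); a=np.arctan2(ty[1],ty[0]); t=(a-psi+np.pi/2)%np.pi-np.pi/2
    print("pos",s["position"].round(4),"tz",R.apply([0,0,1]).round(3),"psi",a.round(3),"j6",s["joints"][5].round(2),"shift",d.round(1),"turn",np.degrees(t).round(1),"w",round(s["width"],4),"F",s["force"].round(1),"g",round(s["grip_force"],1),"t",s["time_s"])
E
python3 - <<'E'
from h import *
go(.590,.007,.045,-.165)
c=arm.capture("top"); P=pts(c)
for th in("bottle_mid","landing"): print([np.round(r["centre"],3).tolist() for r in arm.pinpoint(c,th)])
c=arm.capture("wrist"); print([np.round(r["centre"],3).tolist() for r in arm.pinpoint(c,"bottle_mid")],[np.round(r["centre"],3).tolist() for r in arm.pinpoint(c,"flap_hinge")])
cv2.imwrite("pics/w1.png",c["pixels"])
E
```

```text
pos [0.5874 0.0055 0.2073] tz [ 0. -0. -1.] psi -0.164 j6 1.74 shift [  1.9   2.3 162.3] turn 0.0 w 0.0855 F [0.2 0.9 0.6] g 0.0 t 4.4
[[0.593, 0.0, 0.056], [0.514, -0.168, 0.043], [0.613, -0.151, 0.043]]
[[0.585, 0.004, 0.016]]
[[0.59, 0.005, 0.054], [0.618, -0.153, 0.041], [0.515, -0.168, 0.05]] [[0.588, 0.053, 0.069]]
```

View pics/w1.png

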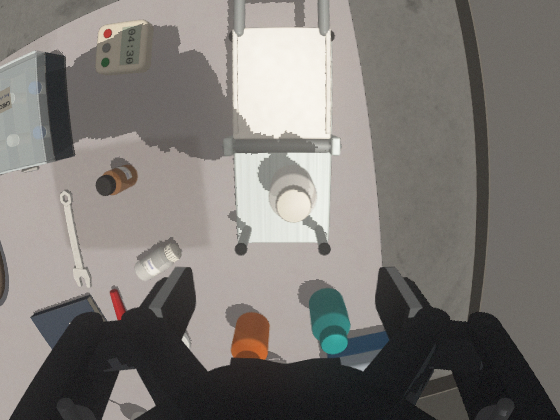

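The wrist view shows the white bottle at (293,200), between the hinge bar and the posts, with both fingers clear of it. I'm going down.

Emit:
{"method": "carry_out", "body": {
  "steps": [0,0,0,1,2,40,1,0,0,0,0,0,40,1,0,0,0,0,0,40,1,0,0,0,0,0,30,1,0,0,0,0,0,13,1,0,0,0,0,0,0,-0.2,0,0,0,0,0,0,-0.4,0,0,0,0,0,0,-0.5],
  "force": 30
}}

```text
time_s: 5.7
position: [0.591, 0.0061, 0.0463]
eef_rot: [0.763, 0.646, 0.001, 0.001]
force: [-0.0, -0.8, 3.7]
width: 0.0422
grip_force: 30.1
```

Emit:
{"method": "carry_out", "body": {
  "steps": [0,0,0,0,0,0,-0.6,0,0,0,0,0,0,-0.6,0,0,0,0,0,-10,-0.6,0,0,0,0,0,-20,-0.6,0,0,0,0,0,-25,-0.6,0,0,0,0,0,-25,-0.6,0,0,0,0,0,-25,-0.6,0,0,0,0,0,0,-0.6]
}}

```text
time_s: 6.7
position: [0.5906, 0.0062, 0.1516]
eef_rot: [0.763, 0.646, 0.001, 0.001]
force: [0.7, -0.8, -1.5]
width: 0.0427
grip_force: 30.4
```

```bash
python3 - <<'E'
from h import *
go(.475,.12,.032,-.165)
c=arm.capture("top"); print([np.round(r["centre"],3).tolist() for r in arm.pinpoint(c,"bottle_mid")])
E
```

```text
pos [0.5906 0.0062 0.1516] tz [ 0.004  0.    -1.   ] psi -0.165 j6 1.75 shift [  93.2 -133.2  119.1] turn -0.0 w 0.0427 F [ 0.7 -0.8 -1.5] g 30.4 t 6.7
[[0.612, -0.15, 0.044], [0.514, -0.17, 0.043], [0.59, 0.002, 0.161]]
```

Emit:
{"method": "carry_out", "body": {
  "steps": [0,0,0,23,-33,0,-0.6,0,0,0,23,-33,0,-0.6,0,0,0,23,-33,0,-0.6,0,0,0,23,-33,0,-0.6,0,0,0,0,0,30,-0.6,0,0,0,0,0,35,-0.6,0,0,0,0,0,25,-0.6,0,0,0,0,0,15,-0.6]
}}

```text
time_s: 7.8
position: [0.4728, 0.1182, 0.0418]
eef_rot: [0.763, 0.646, -0.002, -0.001]
force: [-0.9, -0.4, -0.8]
width: 0.0427
grip_force: 30.5
```

Emit:
{"method": "carry_out", "body": {
  "steps": [0,0,0,0,0,6,-0.6,0,0,0,0,0,3,-0.6,0,0,0,0,0,1,-0.6,0,0,0,0,0,0,-0.6,0,0,0,0,0,0,-0.6,0,0,0,0,0,0,-0.6,0,0,0,0,0,0,-0.6,0,0,0,0,0,0,-0.6]
}}

```text
time_s: 8.8
position: [0.4745, 0.1189, 0.036]
eef_rot: [0.763, 0.646, 0.001, -0.0]
force: [-4.6, -0.9, 9.0]
width: 0.0423
grip_force: 30.2
```

Emit:
{"method": "carry_out", "body": {
  "steps": [0,0,0,0,0,-0.5,0,0,0,0,0,0,0,0.3,0,0,0,0,0,0,0.6,0,0,0,0,0,0,0.8,0,0,0,0,0,-25,0.8,0,0,0,0,0,-45,0.8,0,0,0,0,0,-50,0.8,0,0,0,0,0,-45,0.8]
}}

```text
time_s: 9.8
position: [0.4745, 0.1186, 0.2015]
eef_rot: [0.763, 0.646, 0.0, 0.0]
force: [0.8, -0.8, 0.3]
width: 0.0768
grip_force: 0.0
```

```bash
python3 - <<'E'
from h import *
go(.618,.1975,.16,1.405)
c=arm.capture("top"); P=pts(c)
for th in("bottle_mid","flap_bar","flap_hinge"): print([np.round(r["centre"],3).tolist() for r in arm.pinpoint(c,th)])
c=arm.capture("wrist")
for th in("bottle_mid","flap_bar","flap_hinge"): print([np.round(r["centre"],3).tolist() for r in arm.pinpoint(c,th)])
c=arm.capture("scene"); cv2.imwrite("pics/s2.png",c["pixels"])
E
```

```text
pos [0.4745 0.1186 0.2015] tz [ 0.  0. -1.] psi -0.165 j6 1.98 shift [101.4 128.5  41.6] turn -90.0 w 0.0768 F [ 0.8 -0.8  0.3] g 0.0 t 9.8
[[0.61, -0.15, 0.04], [0.476, 0.114, 0.043], [0.515, -0.171, 0.043]]
[[0.616, 0.199, 0.071], [0.389, -0.184, -0.002]]
[[0.589, 0.052, 0.071]]
[[0.477, 0.115, 0.041], [0.617, -0.15, 0.04], [0.392, -0.068, 0.014]]
[[0.616, 0.201, 0.069]]
[[0.587, 0.051, 0.07]]
```

Emit:
{"method": "carry_out", "body": {
  "steps": [0,0,0,33,42,0,0.5,0,0,0,33,42,0,0.2,0,0,0,33,42,0,-0.2,0,0,-10,0,0,0,-0.2,0,0,-10,0,0,0,-0.2,0,0,-10,0,0,0,-0.2,0,0,-10,0,0,0,-0.2,0,0,-10,0,0,0,-0.2]
}}

```text
time_s: 11.25
position: [0.6147, 0.1954, 0.1985]
eef_rot: [0.416, 0.909, -0.001, -0.001]
force: [0.1, 0.0, -0.2]
width: 0.0341
grip_force: 0.0
```

Emit:
{"method": "carry_out", "body": {
  "steps": [0,0,-10,0,0,10,-0.2,0,0,-10,0,0,15,-0.2,0,0,-10,0,0,15,-0.2,0,0,-10,0,0,5,-0.2,0,0,0,0,0,0,-0.2,0,0,0,0,0,0,-0.2,0,0,0,0,0,0,-0.2,0,0,0,0,0,0,-0.2]
}}

```text
time_s: 12.25
position: [0.6152, 0.1956, 0.1551]
eef_rot: [0.083, 0.997, 0.0, 0.0]
force: [-0.3, 0.2, 0.6]
width: 0.0341
grip_force: 0.0
```

```bash
python3 - <<'E'
from h import *
go(.616,.198,.053,1.405)
c=arm.capture("wrist")
for th in("flap_bar","flap_hinge"): print([np.round(r["centre"],3).tolist() for r in arm.pinpoint(c,th)])
cv2.imwrite("pics/w2.png",c["pixels"])
# depth-based bar points (fisheye)
d=c["depth"]; v,u=np.mgrid[0:420,0:560]; x,y=u-c["cx"],v-c["cy"]; r=np.hypot(x,y); th=r/c["fx"]; k=np.tan(th)/np.maximum(r,1e-6)
P=(np.stack([x*k*d,y*k*d,d],-1)-c["t"])@c["R"]
h=np.array([.591,.054]); Y=np.array([.164,.986]); X=np.array([.986,-.164])
q=P[...,:2]-h; a=q@Y; b=q@X; m=(d>0)&(th<1.4)&(a>.115)&(a<.17)&(abs(b)<.028)&(P[...,2]>.055)&(P[...,2]<.09)
print(m.sum(),np.percentile(a[m],[2,50,98]),P[m].mean(0),np.percentile(P[m][:,2],98))
m=(d>0)&(th<1.4)&(a>.12)&(a<.17)&(abs(b)<.06)&(P[...,2]>.06)&(P[...,2]<.09); print("b",np.percentile(b[m],[1,99]))
E
```

```text
pos [0.6152 0.1956 0.1551] tz [ 0.001  0.    -1.   ] psi 1.405 j6 0.47 shift [ -0.3   2.5 102.1] turn -0.0 w 0.0341 F [-0.3  0.2  0.6] g 0.0 t 12.25
[[0.614, 0.198, 0.067]]
[[0.589, 0.053, 0.068]]
972 [0.14173505 0.14674169 0.1512112 ] [0.61363111 0.19880932 0.0742627 ] 0.07626263844758151
b [-0.04057512  0.03929109]
```

View pics/w2.png

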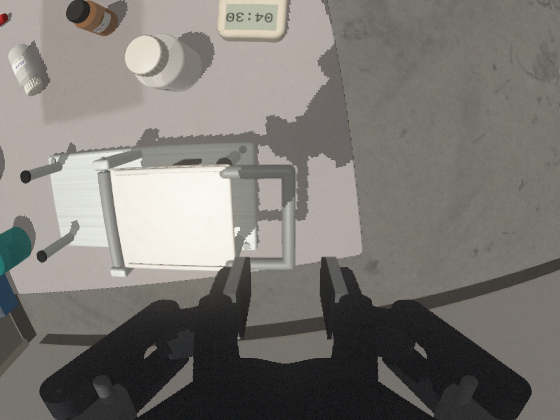

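Emit:
{"method": "carry_out", "body": {
  "steps": [0,0,0,0,3,30,-0.2,0,0,0,0,0,35,-0.2,0,0,0,0,0,30,-0.2,0,0,0,0,0,8,-0.2,0,0,0,0,0,0,-0.6,0,0,0,0,0,0,-0.9,0,0,0,0,0,0,-0.9,0,0,0,0,0,0,-0.9],
  "force": 25
}}

```text
time_s: 13.4
position: [0.616, 0.198, 0.0529]
eef_rot: [0.083, 0.997, -0.0, 0.001]
force: [-1.8, -5.8, 3.8]
width: 0.0092
grip_force: 25.0
```

```bash
python3 - <<'E'
from h import *
go(.616,.198,.053,1.405)
s=arm.read_state(); p=s["position"]; hy=0.145
# arc shifts in tool axes (tool y ~ stand y, tool z down), tool fixed
for th in range(0,181,15): 
    t=np.radians(th); print(th,"y",round(145*(np.cos(t)-1),1),"z",round(-145*np.sin(t),1))
E
```

```text
pos [0.616  0.198  0.0529] tz [ 0.001 -0.001 -1.   ] psi 1.405 j6 0.48 shift [ 0.   0.  -0.1] turn 0.0 w 0.0092 F [-1.8 -5.8  3.8] g 25.0 t 13.4
0 y 0.0 z -0.0
15 y -4.9 z -37.5
30 y -19.4 z -72.5
45 y -42.5 z -102.5
60 y -72.5 z -125.6
75 y -107.5 z -140.1
90 y -145.0 z -145.0
105 y -182.5 z -140.1
120 y -217.5 z -125.6
135 y -247.5 z -102.5
150 y -270.6 z -72.5
165 y -285.1 z -37.5
180 y -290.0 z -0.0
```

Emit:
{"method": "carry_out", "body": {
  "steps": [0,0,0,0,-1.2,-18.9,-0.9,0,0,0,0,-3.7,-18.6,-0.9,0,0,0,0,-6.1,-18,-0.9,0,0,0,0,-8.4,-17,-0.9,0,0,0,0,-10.6,-15.8,-0.9,0,0,0,0,-12.5,-14.2,-0.9,0,0,0,0,-14.2,-12.5,-0.9,0,0,0,0,-15.8,-10.6,-0.9]
}}

```text
time_s: 14.4
position: [0.6046, 0.1285, 0.1807]
eef_rot: [0.082, 0.997, 0.003, 0.002]
force: [1.8, 7.0, 7.0]
width: 0.0086
grip_force: 25.2
```

```bash
python3 - <<'E'
from h import *
go(.591,.0555,.1975,1.405)
c=arm.capture("top")
for th in("flap_bar","flap_hinge"): print([np.round(r["centre"],3).tolist() for r in arm.pinpoint(c,th)])
E
```

```text
pos [0.6046 0.1285 0.1807] tz [ 0.004  0.005 -1.   ] psi 1.407 j6 0.37 shift [  1.4 -74.1 -17.2] turn 0.1 w 0.0086 F [1.8 7.  7. ] g 25.2 t 14.4
[[0.603, 0.127, 0.193]]
[[0.586, 0.052, 0.074]]
```

Emit:
{"method": "carry_out", "body": {
  "steps": [0,0,0,0,-17,-8.4,-0.9,0,0,0,0,-18,-6.1,-0.9,0,0,0,0,-18.6,-3.7,-0.9,0,0,0,0,-18.9,-1.2,-0.9,0,0,0,0,-18.9,1.2,-0.9,0,0,0,0,-18.6,3.7,-0.9,0,0,0,0,-18,6.1,-0.9,0,0,0,0,-17,8.4,-0.9]
}}

```text
time_s: 15.55
position: [0.5802, -0.0175, 0.1774]
eef_rot: [0.083, 0.997, -0.0, 0.001]
force: [7.8, -0.5, 0.5]
width: 0.0092
grip_force: 27.0
```

```bash
python3 - <<'E'
from h import *
go(.567,-.0875,.053,1.405)
c=arm.capture("top")
for th in("flap_bar","flap_hinge"): print([np.round(r["centre"],3).tolist() for r in arm.pinpoint(c,th)])
E
```

```text
pos [ 0.5802 -0.0175  0.1774] tz [ 0.002 -0.    -1.   ] psi 1.405 j6 0.14 shift [  1.6 -71.3 124.4] turn 0.0 w 0.0092 F [ 7.8 -0.5  0.5] g 27.0 t 15.55
[]
[]
```

Emit:
{"method": "carry_out", "body": {
  "steps": [0,0,0,0,-15.8,10.6,-0.9,0,0,0,0,-14.2,12.5,-0.9,0,0,0,0,-12.5,14.2,-0.9,0,0,0,0,-10.6,15.8,-0.9,0,0,0,0,-8.4,17,-0.9,0,0,0,0,-6.1,18,-0.9,0,0,0,0,-2.2,10,-0.9,0,0,0,0,-1.5,8,-0.9]
}}

```text
time_s: 16.7
position: [0.5678, -0.0869, 0.0699]
eef_rot: [0.083, 0.997, 0.0, -0.0]
force: [6.4, -0.1, 0.3]
width: 0.0086
grip_force: 27.2
```

Emit:
{"method": "carry_out", "body": {
  "steps": [0,0,0,0,-0.7,8,-0.9,0,0,0,0,-0.3,6,-0.9,0,0,0,0,0,3,-0.9,0,0,0,0,0,2,-0.9,0,0,0,0,0,0,-0.9,0,0,0,0,0,0,-0.9,0,0,0,0,0,0,-0.9,0,0,0,0,0,0,-0.9]
}}

```text
time_s: 17.7
position: [0.5674, -0.088, 0.0518]
eef_rot: [0.083, 0.997, -0.001, -0.0]
force: [2.9, -3.4, -0.4]
width: 0.0091
grip_force: 27.4
```

```bash
python3 - <<'E'
from h import *
go(.567,-.0875,.053,1.405)
c=arm.capture("top")
for th in("flap_bar","flap_hinge","cradle_seat"): print([np.round(r["centre"],3).tolist() for r in arm.pinpoint(c,th)])
c=arm.capture("scene");cv2.imwrite("pics/s3.png",cv2.resize(c["pixels"][120:280,160:380],None,fx=3,fy=3))
E
```

```text
pos [ 0.5674 -0.088   0.0518] tz [-0.001 -0.001 -1.   ] psi 1.405 j6 0.01 shift [ 0.5  0.4 -1.2] turn 0.0 w 0.0091 F [ 2.9 -3.4 -0.4] g 27.4 t 17.7
[]
[]
[[0.601, 0.113, 0.048]]
```

View pics/s3.png

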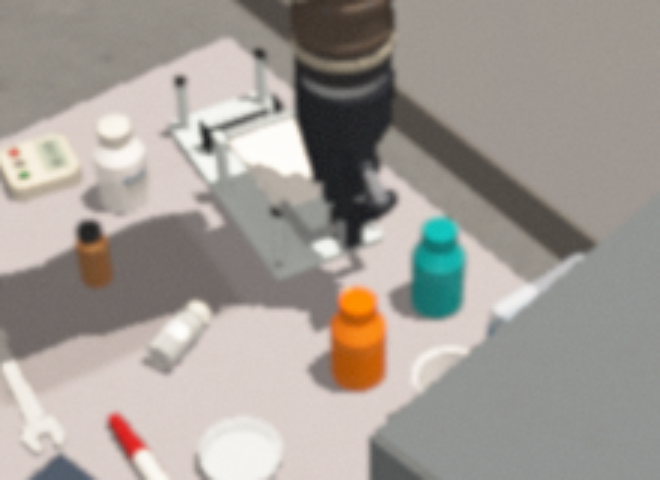

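The flap looks level over the posts. I'll press it down lightly to seat it, then release.

Emit:
{"method": "carry_out", "body": {
  "steps": [0,0,0,0,0,1.5,-0.9,0,0,0,0,0,1.5,-0.9,0,0,0,0,0,1,-0.9,0,0,0,0,0,0,-0.9,0,0,0,0,0,0,-0.9,0,0,0,0,0,0,-0.9,0,0,0,0,0,0,-0.9,0,0,0,0,0,0,-0.9]
}}

```text
time_s: 18.95
position: [0.5677, -0.088, 0.0513]
eef_rot: [0.083, 0.997, -0.001, 0.001]
force: [-5.9, -2.4, 23.3]
width: 0.009
grip_force: 29.4
```

Emit:
{"method": "carry_out", "body": {
  "steps": [0,0,0,0,0,0,-0.5,0,0,0,0,0,0,-0.25,0,0,0,0,0,0,-0.25,0,0,0,0,0,0,-0.25,0,0,0,0,0,-30,-0.25,0,0,0,0,0,-50,-0.25,0,0,0,0,0,-50,-0.25,0,0,0,0,0,-20,-0.25]
}}

```text
time_s: 19.95
position: [0.5689, -0.0874, 0.2016]
eef_rot: [0.082, 0.997, -0.0, 0.002]
force: [0.9, -0.4, -1.4]
width: 0.0322
grip_force: 0.0
```

```bash
python3 - <<'E'
from h import *
c=arm.capture("top"); P=pts(c)
for th in("flap_bar","flap_hinge","cradle_seat","vial_mid"): print([np.round(r["centre"],3).tolist() for r in arm.pinpoint(c,th)])
c=arm.capture("wrist")
for th in("flap_bar","flap_hinge","cradle_seat","vial_mid"): print([np.round(r["centre"],3).tolist() for r in arm.pinpoint(c,th)])
go(.417,-.058,.1,1.951)
E
```

```text
[[0.434, 0.192, 0.001]]
[]
[[0.604, 0.114, 0.047]]
[]
[[0.569, -0.085, 0.07]]
[[0.587, 0.053, 0.068]]
[[0.597, 0.114, 0.05]]
[[0.422, -0.055, 0.013]]
pos [ 0.5674 -0.0873  0.1972] tz [-0.002  0.    -1.   ] psi 1.406 j6 0.01 shift [153.    4.1  97.4] turn -31.3 w 0.032 F [-0.3 -0.1  1.3] g 0.0 t 20.45
```

Emit:
{"method": "carry_out", "body": {
  "steps": [0,0,0,38,1.2,5,0.1,0,0,0,38,1.2,5,0.1,0,0,0,38,1.2,10,0.1,0,0,0,37,1.4,20,0.1,0,0,-10.4,0,0,15,0.1,0,0,-10.4,0,0,15,0.1,0,0,-10.4,0,0,10,0.1,0,0,0,0,0,0,0.1]
}}

```text
time_s: 21.45
position: [0.4189, -0.0575, 0.1174]
eef_rot: [-0.188, 0.982, 0.0, -0.001]
force: [-0.6, 0.4, -0.5]
width: 0.0468
grip_force: 0.0
```

```bash
python3 - <<'E'
from h import *
c=arm.capture("top"); P=pts(c)
print([np.round(r["centre"],3).tolist() for r in arm.pinpoint(c,"vial_mid")])
c=arm.capture("wrist")
print([np.round(r["centre"],3).tolist() for r in arm.pinpoint(c,"vial_mid")])
cv2.imwrite("pics/w3.png",c["pixels"])
d=c["depth"]; v,u=np.mgrid[0:420,0:560]; x,y=u-c["cx"],v-c["cy"]; r=np.hypot(x,y); th=r/c["fx"]; k=np.tan(th)/np.maximum(r,1e-6)
P=(np.stack([x*k*d,y*k*d,d],-1)-c["t"])@c["R"]
m=(d>0)&(th<1.4)&(np.hypot(P[...,0]-.419,P[...,1]+.057)<.042)&(P[...,2]>.008)&(P[...,2]<.035)
q=P[m][:,:2].astype(np.float32); print(m.sum(),cv2.minAreaRect(q),P[m].max(0))
m&=(P[...,2]>.018); print(m.sum(),cv2.minAreaRect(P[m][:,:2].astype(np.float32)))
go(.419,-.057,.004,1.951)
E
```

```text
[[0.436, 0.194, -0.004]]
[[0.424, -0.058, 0.013]]
2394 ((0.4201182425022125, -0.05684521794319153), (0.061199430376291275, 0.02685483917593956), 20.47884750366211) [ 0.450526   -0.03805319  0.02908727]
2190 ((0.4200849235057831, -0.05685635656118393), (0.06132977455854416, 0.02542252466082573), 22.053241729736328)
pos [ 0.4201 -0.0576  0.1187] tz [ 0.001 -0.    -1.   ] psi 1.948 j6 -0.51 shift [  0.8   1.  114.7] turn -0.2 w 0.0471 F [0.  0.2 0.5] g 0.0 t 21.65
```

View pics/w3.png

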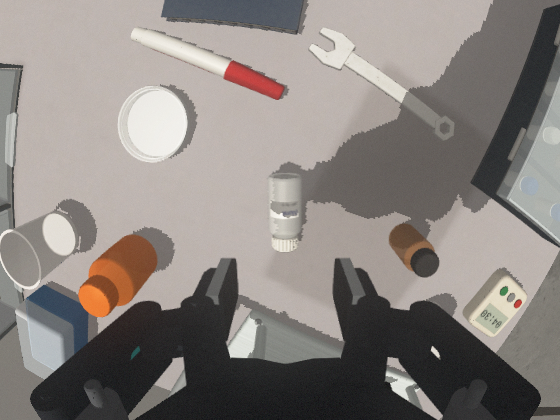

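The vial is at (285,210), aligned with the tool and centred between the fingers. I'm going down to grip it.

Emit:
{"method": "carry_out", "body": {
  "steps": [0,0,0,0,0.5,40,0.1,0,0,0,0,0,40,0.1,0,0,0,0,0,24,0.1,0,0,0,0,0,9,0.1,0,0,0,0,0,0,0,0,0,0,0,0,0,-0.2,0,0,0,0,0,0,-0.4,0,0,0,0,0,0,-0.6],
  "force": 20
}}

```text
time_s: 22.65
position: [0.4206, -0.0572, 0.0065]
eef_rot: [-0.188, 0.982, -0.0, 0.001]
force: [-1.1, 0.2, 6.3]
width: 0.0257
grip_force: 20.5
```

Emit:
{"method": "carry_out", "body": {
  "steps": [0,0,0,0,0,0,-0.6,0,0,0,0,0,0,-0.6,0,0,0,0,0,-10,-0.6,0,0,0,0,0,-30,-0.6,0,0,0,0,0,-40,-0.6,0,0,0,0,0,-50,-0.6,0,0,0,0,0,-20,-0.6,0,0,0,0,0,0,-0.6]
}}

```text
time_s: 23.65
position: [0.4206, -0.0572, 0.1572]
eef_rot: [-0.188, 0.982, -0.001, 0.002]
force: [0.0, 0.2, -0.9]
width: 0.0259
grip_force: 19.9
```

```bash
python3 - <<'E'
from h import *
h=np.array([.5907,.0545]); print("seat",h+.058*np.array([.164,.986]))
c=arm.capture("wrist")
for n in("vial_mid","cradle_seat"): print([np.round(r["centre"],3).tolist() for r in arm.pinpoint(c,n)])
go(.601,.112,.1,1.405)
c=arm.capture("top"); P=pts(c)
for n in("vial_mid","cradle_seat"): print([np.round(r["centre"],3).tolist() for r in arm.pinpoint(c,n)])
# end stops / uprights / posts in stand coords around the cradle
Y=np.array([.164,.986]); X=np.array([.986,-.164]); q=P[...,:2]-h; a=q@Y; b=q@X
z=P[...,2]
for nm,b0 in(("stop-",-.044),("stop+",.044)):
    m=(abs(b-b0)<.016)&(abs(a-.058)<.02)&(z>.034)&(z<.05); print(nm,m.sum(),a[m].mean(),np.percentile(b[m],[2,50,98]),z[m].mean())
E
```

```text
seat [0.600212 0.111688]
[[0.404, 0.049, -0.002]]
[]
pos [ 0.4188 -0.057   0.1542] tz [-0.002  0.    -1.   ] psi 1.95 j6 -0.51 shift [-231.9   89.5   53.9] turn 31.2 w 0.0258 F [-1.2  1.  -0.4] g 19.9 t 23.8
[]
[]<stdin>:12: RuntimeWarning: Mean of empty slice.
  ret = ret.dtype.type(ret / rcount)
Traceback (most recent call last):
IndexError: index -1 is out of bounds for axis 0 with size 0
```

Emit:
{"method": "carry_out", "body": {
  "steps": [0,0,0,-46,18,0,-0.6,0,0,0,-46,18,0,-0.6,0,0,0,-46,18,0,-0.6,0,0,0,-46,18,0,-0.6,0,0,0,-46,18,0,-0.6,0,0,10.4,0,0,0,-0.6,0,0,10.4,0,0,0,-0.6,0,0,10.4,0,0,0,-0.6]
}}

```text
time_s: 24.95
position: [0.5996, 0.1118, 0.1539]
eef_rot: [0.085, 0.996, -0.0, -0.001]
force: [-0.2, 0.9, 0.2]
width: 0.0257
grip_force: 19.9
```

```bash
cat >> h.py <<'E'
def fpts(c):
    d=c["depth"]; v,u=np.mgrid[0:420,0:560]; x,y=u-c["cx"],v-c["cy"]; r=np.hypot(x,y); th=r/c["fx"]; k=np.tan(th)/np.maximum(r,1e-6)
    P=(np.stack([x*k*d,y*k*d,d],-1)-c["t"])@c["R"]; P[(d<=0)|(th>1.4)]=np.nan; return P
E
python3 - <<'E'
from h import *
c=arm.capture("wrist"); cv2.imwrite("pics/w4.png",c["pixels"]); np.savez("w4.npz",**c)
for n in("vial_mid","cradle_seat","flap_hinge","flap_bar"): print(n,[np.round(r["centre"],3).tolist() for r in arm.pinpoint(c,n)])
go(.601,.112,.0375,1.405)
P=fpts(c); h=np.array([.5907,.0545]); Y=np.array([.164,.986]); X=np.array([.986,-.164]); q=P[...,:2]-h; a=q@Y; b=q@X; z=P[...,2]
def rep(nm,m): print(nm,m.sum(),*( [np.percentile(w[m],[3,50,97]).round(4) for w in(a,b,z)] if m.sum() else []))
rep("stop-",(abs(b+.043)<.02)&(abs(a-.058)<.02)&(z>.037)&(z<.05))
rep("stop+",(abs(b-.043)<.02)&(abs(a-.058)<.02)&(z>.037)&(z<.05))
rep("post-",(abs(b+.04)<.015)&(abs(a-.098)<.015)&(z>.06)&(z<.075))
rep("post+",(abs(b-.04)<.015)&(abs(a-.098)<.015)&(z>.06)&(z<.075))
rep("rail",(abs(b)<.03)&(abs(a-.058)<.02)&(z>.028)&(z<.037))
rep("vial",(abs(b)<.045)&(abs(a-.058)<.03)&(z>.14)&(z<.2))
E
```

```text
vial_mid [[0.6, 0.114, 0.159]]
cradle_seat [[0.601, 0.114, 0.048]]
flap_hinge []
flap_bar [[0.569, -0.088, 0.069]]
pos [0.5997 0.1116 0.1547] tz [-0.001 -0.    -1.   ] psi 1.408 j6 0.35 shift [ -1.3   0.7 117.2] turn 0.2 w 0.0255 F [ 0.8  0.7 -1.2] g 19.9 t 25.2
stop- 104 [0.0506 0.0592 0.067 ] [-0.0379 -0.0369 -0.0352] [0.0373 0.0421 0.0435]
stop+ 0
post- 214 [0.0935 0.0984 0.1032] [-0.0447 -0.0395 -0.0343] [0.0655 0.0676 0.0689]
post+ 90 [0.0943 0.0994 0.1039] [0.0344 0.0361 0.0404] [0.0605 0.0672 0.0687]
rail 855 [0.0503 0.0591 0.0674] [-0.0289 -0.0136  0.0021] [0.0292 0.0316 0.0343]
vial 10334 [0.0355 0.0583 0.0811] [-0.031  -0.011   0.0227] [0.1571 0.1731 0.1979]
```

View pics/w4.png

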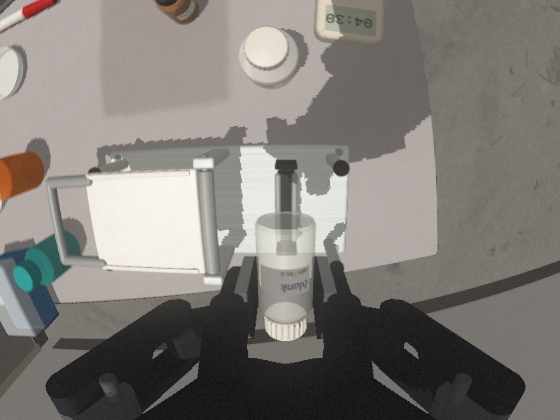

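The held vial is centred at (285,270), over the black cradle block at (287,205). The stop at (287,165) and the posts are clear. I'm lowering it.

Emit:
{"method": "carry_out", "body": {
  "steps": [0,0,0,0,1,30,-0.6,0,0,0,0,0,35,-0.6,0,0,0,0,0,25,-0.6,0,0,0,0,0,12,-0.6,0,0,0,0,0,6,-0.6,0,0,0,0,0,3,-0.6,0,0,0,0,0,2,-0.6,0,0,0,0,0,0,-0.6]
}}

```text
time_s: 26.2
position: [0.6004, 0.1127, 0.0428]
eef_rot: [0.082, 0.997, 0.0, 0.0]
force: [0.1, -0.1, -0.2]
width: 0.0256
grip_force: 19.9
```

Emit:
{"method": "carry_out", "body": {
  "steps": [0,0,0,0,0,1,-0.6,0,0,0,0,0,1,-0.6,0,0,0,0,0,0.5,-0.6,0,0,0,0,0,0.5,-0.6,0,0,0,0,0,0,-0.6,0,0,0,0,0,0,-0.6,0,0,0,0,0,0,-0.6,0,0,0,0,0,0,-0.6]
}}

```text
time_s: 27.2
position: [0.6001, 0.1126, 0.0393]
eef_rot: [0.083, 0.997, 0.0, 0.0]
force: [0.4, 0.6, 0.1]
width: 0.0255
grip_force: 19.9
```

```bash
python3 - <<'E'
from h import *
go(.6004,.1127,.038,1.405)
E
```

```text
pos [0.6001 0.1126 0.0393] tz [ 0. -0. -1.] psi 1.406 j6 0.35 shift [-0.3  0.1  1.3] turn 0.0 w 0.0255 F [0.4 0.6 0.1] g 19.9 t 27.2
```

Emit:
{"method": "carry_out", "body": {
  "steps": [0,0,0,0,0,0.7,-0.6,0,0,0,0,0,0.7,-0.6,0,0,0,0,0,0.5,-0.6,0,0,0,0,0,0,-0.6,0,0,0,0,0,0,-0.6,0,0,0,0,0,0,-0.6,0,0,0,0,0,0,-0.6,0,0,0,0,0,0,-0.6]
}}

```text
time_s: 28.2
position: [0.6007, 0.1123, 0.0382]
eef_rot: [0.083, 0.997, -0.0, 0.001]
force: [-0.1, -1.0, 6.0]
width: 0.0259
grip_force: 20.4
```

It has touched the rails, with 6 N upward. I'm opening slowly and lifting off.

Emit:
{"method": "carry_out", "body": {
  "steps": [0,0,0,0,0,0,-0.35,0,0,0,0,0,0,-0.2,0,0,0,0,0,0,0,0,0,0,0,0,0,0.05,0,0,0,0,0,0,0.05,0,0,0,0,0,-15,0.05,0,0,0,0,0,-30,0.05,0,0,0,0,0,-40,0.05]
}}

```text
time_s: 29.2
position: [0.5996, 0.1126, 0.1235]
eef_rot: [0.083, 0.997, -0.0, -0.001]
force: [0.5, -0.8, 0.6]
width: 0.0449
grip_force: 0.0
```

Emit:
{"method": "carry_out", "body": {
  "steps": [0,0,0,0,0,-30,0.05,0,0,0,0,0,0,0.05,0,0,0,0,0,0,0.05,0,0,0,0,0,0,0.05,0,0,0,0,0,0,0.05,0,0,0,0,0,0,0.05,0,0,0,0,0,0,0.05,0,0,0,0,0,0,0.05]
}}

```text
time_s: 30.2
position: [0.6001, 0.1126, 0.1523]
eef_rot: [0.083, 0.997, -0.0, -0.0]
force: [-0.4, 0.8, -0.3]
width: 0.0448
grip_force: 0.0
```

```bash
python3 - <<'E'
from h import *
c=arm.capture("wrist"); cv2.imwrite("pics/w5.png",c["pixels"])
for n in("vial_mid","cradle_seat","bottle_mid","flap_bar"): print(n,[np.round(r["centre"],3).tolist() for r in arm.pinpoint(c,n)])
go(.6,.112,.15,1.405)
P=fpts(c); h=np.array([.5907,.0545]); Y=np.array([.164,.986]); X=np.array([.986,-.164]); q=P[...,:2]-h; a=q@Y; b=q@X; z=P[...,2]
m=(abs(b)<.034)&(abs(a-.058)<.02)&(z>.045)&(z<.065); print(m.sum(),cv2.minAreaRect(np.stack([a[m],b[m]],1).astype(np.float32)),np.percentile(z[m],98))
E
```

```text
vial_mid [[0.6, 0.115, 0.042]]
cradle_seat []
bottle_mid [[0.514, -0.168, 0.044], [0.476, 0.118, 0.047], [0.615, -0.151, 0.042]]
flap_bar [[0.566, -0.086, 0.067]]
pos [0.6001 0.1126 0.1524] tz [ 0.  0. -1.] psi 1.405 j6 0.35 shift [-0.  -0.6  2.4] turn 0.0 w 0.0449 F [ 0.   0.5 -0.5] g 0.0 t 30.45
2300 ((0.058865707367658615, -0.00046005286276340485), (0.06072737276554108, 0.02608657255768776), 89.45356750488281) 0.05959748803149658
```

View pics/w5.png

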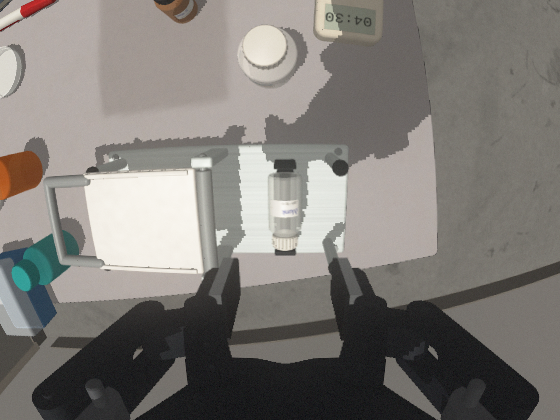

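The vial lies at (285,208) on the rails between the stops, level and centred. The flap is fully over at (145,218), and the white bottle stands upright on the table at (266,52).

```bash
python3 -c "
from workcell import arm
print(arm.close_job())"
```

```text
the job is handed in; nothing more can be done
None
```

The job is handed in: the white bottle stands upright on the bare table, the flap lies fully over on its rest posts, and the pale vial lies on the cradle rails between the end stops; the hand-in returned no verdict.

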